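Lock the saw's length stop with its locating pin

ROBOT

A 6-joint arm with a two-finger parallel gripper is mounted at the origin on a cart in front of the work surface, level with it; the furniture and walls round the work are solid. World frame = base frame: x ahead of the robot, y to its left, z up, the work surface at z = 0. Lengths are in m, angles in rad, forces in N, time in s.
With the tool pointing down it reaches from about 0.4 to 0.825 m from the base axis. Payload 7 kg.
Tool frame: the origin (TCP) lies on the centre line of the jaws, within the pads' length; the fingertips stand 22 mm ahead of it and the grasp point (between the pads) lies 3 mm ahead of it (arm.tcp_to_tips is the distance from the TCP to the fingertips, in m); z points along the fingers, y is the line along which they close (so a half turn about z gives the same grasp; the last joint's range is limited). The gripper opens to 88 mm and grips with 3 to 60 N. Pads are 19 mm wide; open, the fingers measure 130 mm over their backs; the gripper's body (78 mm by 193 mm) begins 47 mm behind the grasp point.
Start: joints at [-0.948, 0.359, 0.012, 0, -1.224, -0.288], TCP at [0.222, -0.638, 0.249] pointing down, gripper open.
Joint ranges: [-3.07, 3.07], [-1.43, 2.12], [-1.02, 1.25], [-3.03, 1.67], [-3.05, -0], [-3.03, 3.03]. Speed limits (rad/s): [2.39, 2.39, 3.01, 3.14, 3.14, 3.14].

INTERFACE

Orientations are given as [roll, pitch, yaw] about the fixed x, y, z axes, in that order (R = Rz(yaw) Ry(pitch) Rx(roll)).
In Python, from station import arm gives the robot as it stands.
- The arm moves only by the tool jog_arm, never from a script. Its argument "targets" is a list of rows, each an object of numbers: "dx", "dy", "dz": the shift along the tool's x, y, z in mm; "rx", "ry", "rz": the turn, a rotation vector about the tool's x, y, z in rad; "gripper": the closure, from 0 (fully open) to 1 (shut). In form: [{"dx": .., "dy": .., "dz": .., "rx": .., "ry": .., "rz": .., "gripper": ..}, ...]. A call has exactly 8 rows; each row is the pose to reach, as a shift and turn from the pose commanded when the call began, along the tool's axes at that moment; what a row does not reach only later rows make up. A row lasts 1/12 s, in which the tool goes at most 41.7 mm and 7.16 degrees, less where a joint would pass 70% of its speed; a pose out of reach is approached as far as the arm can. A call with a gripper value outside its range is refused whole. The fingers move at their own pace and stop on an object; "force" is the grip in N (left out, the last holds). Time passes only in rows, so rows that repeat a pose let the fingers close, or fill a call up. It gives the time, the measured TCP pose, the force, the opening and the grip force at its end, in the units of the state.
- arm.get_state(): the state, without advancing time (a new reading comes with each control period).
- arm.grab_frame(name): name is "scene" or "side" or "wrist"; returns a dict with "frame" (384x512x3 uint8, red, green, blue), "z_map" (384x512 float32, m along the optical axis (not along the pixel's ray), 0 where there is no reading), "fx", "fy", "cx", "cy" (pixels), "view" (4x4, takes a point from world to camera coordinates). Camera axes: x right, y down, z forward; pixel columns grow to the right and rows downward; lengths in m; the calibration is good to about 2 mm. A picture is of the moment at which its call begins.
- arm.job_done(): hands the job in; it is judged then, once.
The state is a dict: "t": time; "q": joint angles; "qd": joint speeds; "joint_efforts": joint torques, N m; "eef_pos": TCP position; "ee_rot": TCP orientation; "force": force on the tool from outside, world axes, zero at the start; "moment": the same for the moment, N m; "width": finger opening in m; "gripper_force": force on a finger pad.
Only numpy, scipy, OpenCV 4.12 (cv2) and the standard library are available. Lean on these libraries where they do the work, as an engineer would, in place of code of your own. Each camera call takes 0.05 s, during which the arm holds its last target. There are 200 camera calls.

TASK

Lock the length stop: take the locating pin out of its wooden rest and put it through the bush of the sliding stop. The hole it belongs in is hidden under the stop, so press the tip on the strip below with a steady 7 to 10 N or so (its own weight is not enough) and slide pin and stop together along the track until the tip drops in, then push the pin fully home until its flange sits flat on the bush, and let go. Be gentle: touch down slowly and keep the force on the pin below 45 N all the time, knocks included, and leave the other things on the bench where they are.

Things in the scene. Friction and masses are not known exactly. Their poses are not given: they have to be found in the camera images.
- pin: loose steel locating pin, about 110 g, standing tip down in the wooden rest at the start, its flange on the block. From the tip up: shank 12 mm diameter, 32 mm long, tip chamfered 2.5 mm to 9 mm; flange 24 mm diameter, 5 mm thick; round black grip 18 mm diameter, 30 mm long; 67 mm in all. Origin: centre of the tip's end face; z points along the pin to the grip
- pin_seat (a point): centre of the underside of the pin's flange, 32 mm above the tip (flange top at 37 mm, grip top at 67 mm above the tip)
- pin_rest: fixed pine block 64 x 64 x 40 mm high, left of the track, with one upright hole 15 mm in diameter, 34 mm deep, in the middle, in which the pin stands. Origin: centre of its underside. The tall fixed mitre saw stands right of and behind the track (centre x 0.70, y -0.14 m): coming from the right, pass in front of it, fingers 0.35 m or more above the table and no further out than x 0.43 m
- track: fixed aluminium and dark steel track of the length stop, 84 mm (x) by 240 mm (y) by 36 mm high, on the table; origin: centre of its underside; the stop slides along its y axis. Inside, always covered by the stop's plate, lies a smooth steel strip, its upper face 30 mm above the table, with the one upright hole for the pin
- strip_mid (a point): middle of the strip's upper face, 30 mm above the table; NOT the hole. The hole (14 mm diameter, 1 mm chamfer) lies at track x = 0, unknown y: under the bush when stop is somewhere from 25 to 65 mm. A stiff follower fills it to 0.5 mm below its mouth; it yields to about 4 to 5 N and stays where pushed (16 mm travel), so the tip sinks in only under a steady press
- stop (a joint): position of the stop along the track (m): 0 to 0.075, growing towards the track's +y; starts between 0 and 12 mm, always short of the hole. Sliding it takes about 2 N
- bush (a point): centre of the upper rim of the bush in the stop: a dark boss 34 x 34 x 10 mm on the middle of the stop's flat plate (56 x 184 x 6 mm), with an upright 13.5 mm hole through both. 47 mm above the table, 17 mm above the strip, on the track's middle line; axes as the track's. Pin tip on the strip: flange 15 mm above the bush. Fully home: pin_seat and bush coincide, tip 15 mm deep in the hole
- stop_face (a point): middle of the upright stop face at the +y end of the stop's plate, 36 mm high above the plate, 56 mm wide, 85 mm from the bush
- tape_measure: yellow pocket tape measure, 40 x 98 x 70 mm, standing on the bench in front of the track: leave alone
- offcut_2: flat pine offcut, 64 x 110 x 19 mm, behind the track: leave alone
- masking_tape: roll of masking tape, 98 mm across, 25 mm high, lying in front of the pin rest: leave alone
- screw_tin: open round tin of screws, 69 mm across, 38 mm high, behind the pin rest: leave alone
Not all that is in view belongs to the job. What is shaped like the pin but red or white is not meant.

How it is judged:
On the way, in this order (a step that is already met when the one before it is completed fails the run):
1. the pin's tip is in the bush, at least 8 mm below its rim (z of pin in the frame of bush below -0.008 m and horizontal distance between pin and bush below 0.004 m), for 0.1 s.
2. the tip has dropped into the hidden hole (z of pin in the frame of bush below -0.0195 m and horizontal distance between pin and bush below 0.004 m), for 0.1 s.
At the end, for the whole second after the job is handed in: The pin is at rest, upright within 0.08 rad, through the bush and in the hidden hole, fully home: the underside of its flange less than 1.5 mm above the bush's rim and centred within 3 mm; released (z of pin_seat in the frame of bush below 0.0015 m and horizontal distance between pin_seat and bush below 0.003 m and angle between pin's own z axis and vertical below 0.08 rad and linear speed of pin below 0.01 m/s); the robot touches nothing.
It fails at once if more than 45 N between the pin and the track with its stop (contact force between pin and track above 45 N).
It fails at once if the tape measure, offcut, masking tape or screw tin moved by more than 15 mm (distance of any of tape_measure, offcut_2, masking_tape, screw_tin from where it was at the start of the episode above 0.015 m).
It also fails if it takes over 64 s, if anything falls off the work surface, if the arm or the gripper's body presses on something with over 40 N, if the wrist force passes 120 N, or if a joint passes its speed limit or range.

## Working session

There is one attempt and no reset: what is moved stays moved. The work goes in short steps, Python scripts to look and compute and a tool call to move; the robot and the scene stay as the last step left them, time stands still between calls to the robot, and variables do not carry over. Pictures are saved under pics/ and viewed, at most 10 in all, crops included, and the job is handed in when it is done.

Besides the shell and the picture viewer there is one more tool, called as name(argument=value, ...) on one line, values as JSON. jog_arm: Moves the arm, as the interface text tells. Its arguments: {"type":"object","properties":{"targets":{"type":"array","items":{"type":"object","properties":{"dx":{"type":"number"},"dy":{"type":"number"},"dz":{"type":"number"},"rx":{"type":"number"},"ry":{"type":"number"},"rz":{"type":"number"},"gripper":{"type":"number"}}}},"force":{"type":"number"}},"required":["targets"]}

```bash
mkdir -p pics; cat > h.py <<'E'
import numpy as np, cv2
from station import arm
def grab(n):
    f=arm.grab_frame(n); np.savez(f'/tmp/{n}.npz',**f); return f
def save(f,name,crop=None,k=1):
    im=f['frame'][...,::-1]
    if crop: r0,r1,c0,c1=crop; im=im[r0:r1,c0:c1]
    cv2.imwrite(f'pics/{name}.png',cv2.resize(im,None,fx=k,fy=k,interpolation=cv2.INTER_CUBIC))
def world(f):
    z=f['z_map']; v,u=np.mgrid[:384,:512]
    P=np.stack([(u-f['cx'])/f['fx']*z,(v-f['cy'])/f['fy']*z,z,np.ones_like(z)],-1)
    W=P@np.linalg.inv(f['view']).T
    W[z==0]=np.nan
    return W[...,:3]
E
python3 - <<'E'
from h import *
for n in('scene','side'):
    f=grab(n); save(f,n+'0',k=1.5)
s=arm.get_state(); print(s['eef_pos'],s['ee_rot'],s['force'],s['t'],arm.tcp_to_tips)
E
```

```text
[ 0.22162779 -0.63715886  0.24771547] [ 3.14011667e+00 -1.55399496e-04 -2.80686423e+00] [ 0.70551278  0.44981097 -0.39780865] 0.1 0.022
```

View pics/scene0.png

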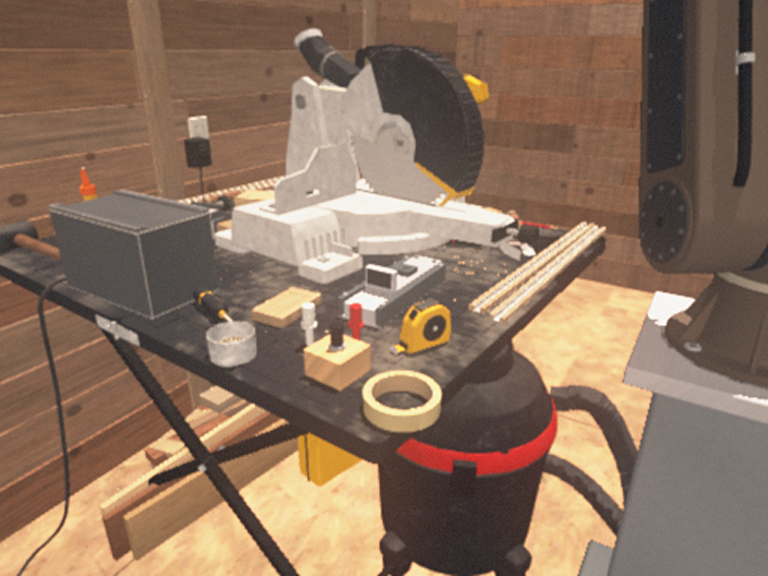

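View pics/side0.png

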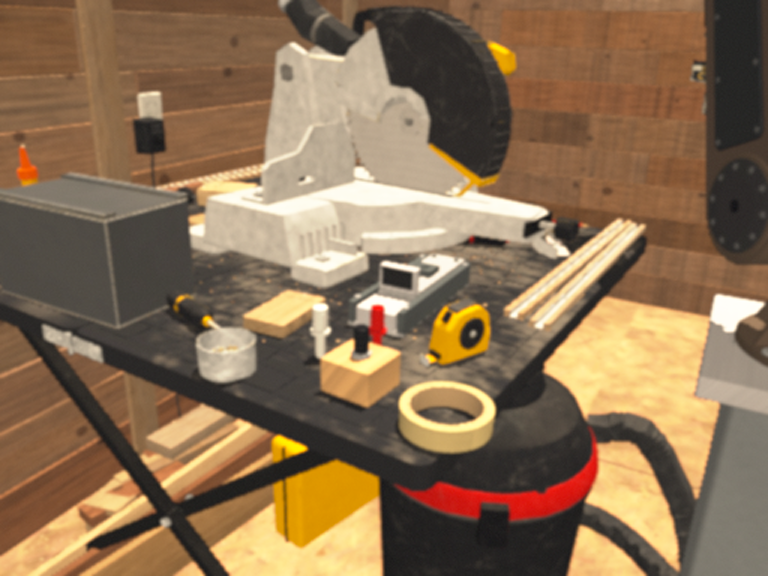

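Both views show the black-gripped pin in the pine block, at about scene (337,335) and side (361,340) in the enlarged pictures. White (309,320) and red (356,320) lookalikes stand behind it and are not meant. The stop, with its dark boss, is at scene (405,270). Next I'll measure these and enlarge the pin.

```bash
python3 - <<'E'
from h import *
for n in('scene','side'):
    f=dict(np.load(f'/tmp/{n}.npz')); W=world(f)
    for nm,(u,v) in dict(scene=dict(grip=(337,328),block=(320,352),white=(309,312),red=(356,315),tape=(425,320),boss=(405,270),face=(380,277),tin=(232,340),roll=(380,410),off=(285,305)),
      side=dict(grip=(361,334),block=(340,360),white=(320,320),red=(377,320),tape=(460,330),boss=(430,265),face=(400,275),tin=(227,350),roll=(410,415),off=(285,312)))[n].items():
        print(n,nm,W[int(v/1.5),int(u/1.5)].round(3))
    # black grip points
    g=[(225,222),(241,227)][n=='side']
    w=W[g[1],g[0]]
    m=(np.hypot(W[...,0]-w[0],W[...,1]-w[1])<.05)&(W[...,2]>.036)&(W[...,2]<.05)
    q=W[m]; t=q[(q[:,2]<.044)]
    r=cv2.minAreaRect((t[:,:2]*1000).astype(np.float32)); print('block top',len(t),r,np.median(t[:,2]))
    m=(np.hypot(W[...,0]-w[0],W[...,1]-w[1])<.03)&(W[...,2]>.055)&(W[...,2]<.09)
    print('grip',m.sum(),W[m].min(0),W[m].max(0))
    c=np.argwhere(m).mean(0).astype(int)
    save(f,n+'_crop',(150,260,180,330),5)
    print(np.linalg.inv(f['view'])[:3,3])
E
```

```text
scene grip [0.481 0.397 0.074]
scene block [0.498 0.412 0.04 ]
scene white [0.559 0.356 0.059]
scene red [0.501 0.321 0.055]
scene tape [0.411 0.277 0.053]
scene boss [0.537 0.108 0.047]
scene face [0.54  0.191 0.063]
scene tin [0.65  0.427 0.02 ]
scene roll [0.372 0.463 0.025]
scene off [0.664 0.291 0.019]
block top 465 ((483.7121276855469, 391.7417907714844), (67.01233673095703, 65.59333038330078), 84.32769775390625) 0.039496034945829483
grip 99 [0.4744911  0.38331469 0.05539328] [0.49060736 0.40166155 0.07554029]
[0.09643614 0.91657764 0.41054313]
side grip [0.48  0.401 0.072]
side block [0.5   0.412 0.039]
side white [0.561 0.357 0.053]
side red [0.504 0.318 0.051]
side tape [0.414 0.275 0.042]
side boss [0.543 0.08  0.046]
side face [0.54  0.188 0.063]
side tin [0.647 0.427 0.021]
side roll [0.394 0.45  0.024]
side off [0.658 0.295 0.018]
block top 636 ((485.4305725097656, 390.9245300292969), (66.10021209716797, 66.59973907470703), 84.82022094726562) 0.039225945597235023
grip 149 [0.47578006 0.3833255  0.05514487] [0.49390573 0.40129657 0.07532847]
[0.15186514 0.9768343  0.37847081]
```

View pics/side_crop.png

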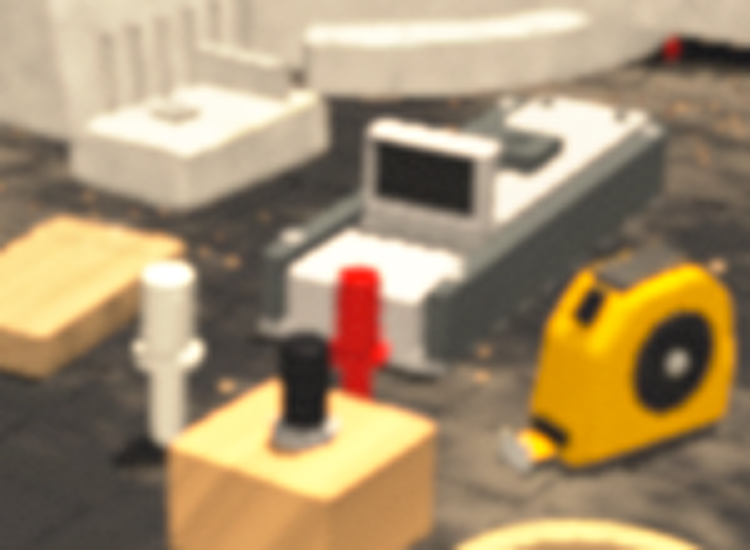

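The crop shows the black grip with its steel flange standing on the pine block at about (305,390). That is the pin, at world (0.484, 0.392) with its top at 0.075 as expected. The white (168,340) and red (357,330) ones are decoys. Next is a helper that converts world targets to tool shifts.

```bash
cat > go.py <<'E'
import sys,numpy as np
from station import arm
from scipy.spatial.transform import Rotation as R
# go.py x y z yaw : whole shift (mm) and turn (rotvec) in tool axes from the present pose
s=arm.get_state(); x,y,z,yaw=map(float,sys.argv[1:5])
R0=R.from_euler('xyz',s['ee_rot']); R1=R.from_euler('xyz',[np.pi,0,yaw])
print('t',s['t'],'pos',np.round(s['eef_pos'],4),'rot',np.round(s['ee_rot'],3),'F',np.round(s['force'],1),'w',s['width'],'q',np.round(s['q'],2))
print('d',(R0.inv().apply(np.array([x,y,z])-s['eef_pos'])*1000).round(1),'r',(R0.inv()*R1).as_rotvec().round(3))
E
python3 go.py 0.29 -0.42 0.41 -1.95
```

```text
t 0.1 pos [ 0.2216 -0.6372  0.2477] rot [ 3.14  -0.    -2.807] F [ 0.7  0.4 -0.4] w 0.0877359729059942 q [-0.95  0.36  0.01 -0.   -1.22 -0.29]
d [-135.9  182.9 -162. ] r [ 0.001  0.    -0.857]
```

jog_arm(targets=[{"dx": -6,"dy": 8,"dz": -38,"rz": -0.1},{"dx": -14,"dy": 19,"dz": -74,"rz": -0.2},{"dx": -28,"dy": 38,"dz": -108,"rz": -0.32},{"dx": -45,"dy": 61,"dz": -135,"rz": -0.43},{"dx": -65,"dy": 87,"dz": -155,"rz": -0.54},{"dx": -88,"dy": 118,"dz": -162,"rz": -0.65},{"dx": -112,"dy": 150,"dz": -162,"rz": -0.76},{"dx": -136,"dy": 183,"dz": -162,"rz": -0.86}])

```text
invalid input at $.targets[0]: expected keys dx, dy, dz, rx, ry, rz, gripper
```

```bash
python3 go.py 0.39 -0.13 0.41 -0.97
```

```text
t 0.1 pos [ 0.2216 -0.6372  0.2477] rot [ 3.14  -0.    -2.807] F [ 0.7  0.4 -0.4] w 0.0877359729059942 q [-0.95  0.36  0.01 -0.   -1.22 -0.29]
d [-325.6  423.9 -161.7] r [ 1.000e-03  1.000e-03 -1.837e+00]
```

jog_arm(targets=[{"dx": -6,"dy": 8,"dz": -38,"rx": 0,"ry": 0,"rz": -0.1,"gripper": 0},{"dx": -14,"dy": 19,"dz": -74,"rx": 0,"ry": 0,"rz": -0.2,"gripper": 0},{"dx": -28,"dy": 38,"dz": -108,"rx": 0,"ry": 0,"rz": -0.32,"gripper": 0},{"dx": -45,"dy": 61,"dz": -135,"rx": 0,"ry": 0,"rz": -0.43,"gripper": 0},{"dx": -65,"dy": 87,"dz": -155,"rx": 0,"ry": 0,"rz": -0.54,"gripper": 0},{"dx": -88,"dy": 118,"dz": -162,"rx": 0,"ry": 0,"rz": -0.65,"gripper": 0},{"dx": -112,"dy": 150,"dz": -162,"rx": 0,"ry": 0,"rz": -0.76,"gripper": 0},{"dx": -136,"dy": 183,"dz": -162,"rx": 0,"ry": 0,"rz": -0.86,"gripper": 0}])

```text
t: 0.77
eef_pos: [0.2902, -0.4185, 0.4107]
ee_rot: [-3.141, 0.0, -1.942]
force: [1.8, 0.4, 0.7]
width: 0.0874
gripper_force: 0.0
```

```bash
python3 go.py 0.40 -0.12 0.41 -0.97
```

```text
t 0.7667 pos [ 0.2902 -0.4185  0.4107] rot [-3.141  0.    -1.942] F [1.8 0.4 0.7] w 0.08738312448427153 q [-0.58  0.02 -0.06 -0.   -1.5   0.21]
d [-318.     6.     0.7] r [-0.001 -0.    -0.972]
```

jog_arm(targets=[{"dx": -40,"dy": 1,"dz": 0,"rx": 0,"ry": 0,"rz": -0.12,"gripper": 0.5},{"dx": -80,"dy": 2,"dz": 0,"rx": 0,"ry": 0,"rz": -0.24,"gripper": 0.5},{"dx": -120,"dy": 3,"dz": 0,"rx": 0,"ry": 0,"rz": -0.36,"gripper": 0.5},{"dx": -160,"dy": 3,"dz": 0,"rx": 0,"ry": 0,"rz": -0.48,"gripper": 0.5},{"dx": -200,"dy": 4,"dz": 0,"rx": 0,"ry": 0,"rz": -0.6,"gripper": 0.5},{"dx": -240,"dy": 5,"dz": 0,"rx": 0,"ry": 0,"rz": -0.72,"gripper": 0.5},{"dx": -280,"dy": 6,"dz": 0,"rx": 0,"ry": 0,"rz": -0.84,"gripper": 0.5},{"dx": -318,"dy": 6,"dz": 0,"rx": 0,"ry": 0,"rz": -0.97,"gripper": 0.5}])

```text
t: 1.43
eef_pos: [0.4011, -0.1199, 0.4107]
ee_rot: [-3.141, -0.0, -0.976]
force: [0.8, -0.8, -0.7]
width: 0.0447
gripper_force: 0.0
```

```bash
python3 go.py 0.43 0.19 0.38 0
```

```text
t 1.4333 pos [ 0.4011 -0.1199  0.4107] rot [-3.141 -0.    -0.976] F [ 0.8 -0.8 -0.7] w 0.04471980947415413 q [ 0.19 -0.15 -0.21 -0.   -1.51  0.41]
d [-240.4 -197.7   30.9] r [-0.001 -0.    -0.976]
```

jog_arm(targets=[{"dx": -30,"dy": -24,"dz": 0,"rx": 0,"ry": 0,"rz": -0.12,"gripper": 0.5},{"dx": -60,"dy": -49,"dz": 0,"rx": 0,"ry": 0,"rz": -0.24,"gripper": 0.5},{"dx": -90,"dy": -74,"dz": 0,"rx": 0,"ry": 0,"rz": -0.36,"gripper": 0.5},{"dx": -120,"dy": -99,"dz": 5,"rx": 0,"ry": 0,"rz": -0.48,"gripper": 0.5},{"dx": -150,"dy": -123,"dz": 10,"rx": 0,"ry": 0,"rz": -0.6,"gripper": 0.5},{"dx": -180,"dy": -148,"dz": 15,"rx": 0,"ry": 0,"rz": -0.72,"gripper": 0.5},{"dx": -210,"dy": -173,"dz": 23,"rx": 0,"ry": 0,"rz": -0.85,"gripper": 0.5},{"dx": -240,"dy": -198,"dz": 31,"rx": 0,"ry": 0,"rz": -0.97,"gripper": 0.5}])

```text
t: 2.1
eef_pos: [0.432, 0.1895, 0.3795]
ee_rot: [-3.141, -0.0, -0.005]
force: [0.6, 0.2, 0.6]
width: 0.0436
gripper_force: 0.0
```

```bash
python3 - <<'E'
from h import *
f=grab('wrist'); save(f,'w1',k=1.5); W=world(f)
print(np.linalg.inv(f['view']).round(3),np.nanmin(W.reshape(-1,3),0),np.nanmax(W.reshape(-1,3),0))
E
python3 go.py 0.484 0.392 0.15 0
```

```text
[[-0.005 -0.959 -0.282  0.507]
 [-1.     0.005  0.003  0.19 ]
 [-0.001  0.282 -0.959  0.515]
 [ 0.     0.     0.     1.   ]] [-1.09526267 -1.07490012 -0.7718752 ] [0.93460024 1.50247647 0.47633698]
t 2.15 pos [0.4326 0.1944 0.3765] rot [3.141e+00 2.000e-03 6.000e-03] F [ 1.3  4.6 -0.3] w 0.04379285316536316 q [ 0.84 -0.04 -0.19 -0.   -1.43  0.74]
d [  53.  -197.4  226.3] r [0.    0.002 0.006]
```

View pics/w1.png

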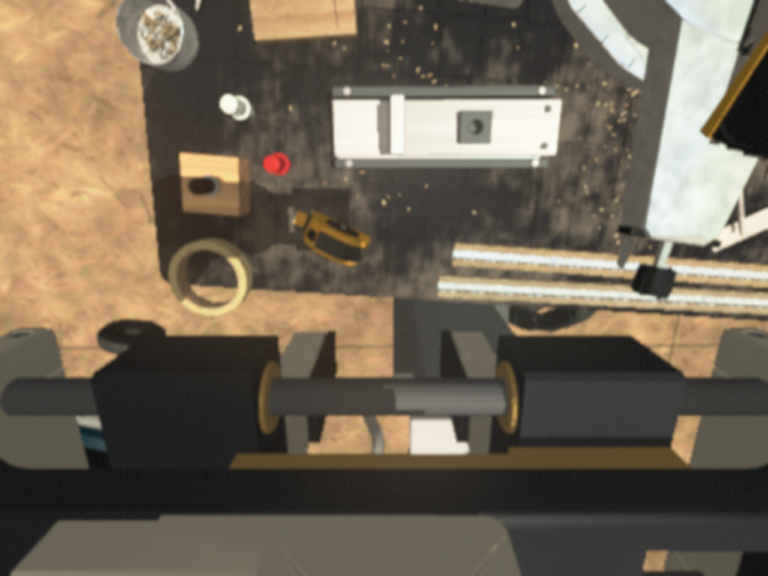

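The wrist view shows the track at (447,127) with the bush hole at (476,127), the pine block at (215,183) with the pin grip at (203,185), and the red (277,163) and white (235,106) decoys. Now I'll measure the bush, the track yaw and the pin.

```bash
cat > meas.py <<'E'
from h import *
f=dict(np.load('/tmp/wrist.npz')); W=world(f)
roi=lambda c,r:(np.abs(W[...,0]-c[0])<r[0])&(np.abs(W[...,1]-c[1])<r[1])
rect=lambda m:cv2.minAreaRect((W[m][:,:2]*1000).astype(np.float32))
c=W[85,318]; print('bush px',c)
g=cv2.cvtColor(f['frame'],cv2.COLOR_RGB2GRAY)
m=roi((.54,.14),(.06,.14))&(W[...,2]>.030)&(W[...,2]<.041); print('plate/track',m.sum(),rect(m))
m=roi((.54,.10),(.035,.045))&(W[...,2]>.0435)&(W[...,2]<.052); print('boss depth',m.sum(),rect(m),np.median(W[m][:,2]))
pts=W[m]; 
m=roi((.484,.392),(.045,.045))&(W[...,2]>.036)&(W[...,2]<.0425); print('block',m.sum(),rect(m),np.median(W[m][:,2]))
m=roi((.484,.392),(.025,.025))&(W[...,2]>.069)&(W[...,2]<.08); print('griptop',m.sum(),W[m].mean(0))
m=roi((.54,.19),(.05,.03))&(W[...,2]>.060); print('face',m.sum(),rect(m),W[m].mean(0))
E
python3 meas.py
```

```text
bush px [0.54368841 0.09152505 0.03031498]
plate/track 5560 ((544.1888427734375, 127.63404083251953), (246.54080200195312, 83.65804290771484), 89.69410705566406)
boss depth 433 ((543.8681640625, 96.58563232421875), (34.187721252441406, 33.40481185913086), 89.67973327636719) 0.04614047790149234
block 1258 ((484.8706970214844, 392.0057678222656), (65.4542007446289, 64.0628662109375), 84.68054962158203) 0.03930620614563615
griptop 117 [0.48528535 0.39088784 0.07379936]
face 402 ((544.0468139648438, 182.00030517578125), (15.110112190246582, 55.36201477050781), 89.71785736083984) [0.54508954 0.1823675  0.07200184]
```

jog_arm(targets=[{"dx": 8,"dy": -30,"dz": 25,"rx": 0,"ry": 0,"rz": 0,"gripper": 0.5},{"dx": 16,"dy": -60,"dz": 55,"rx": 0,"ry": 0,"rz": 0,"gripper": 0.5},{"dx": 24,"dy": -90,"dz": 85,"rx": 0,"ry": 0,"rz": 0,"gripper": 0.5},{"dx": 32,"dy": -120,"dz": 115,"rx": 0,"ry": 0,"rz": 0,"gripper": 0.5},{"dx": 40,"dy": -150,"dz": 145,"rx": 0,"ry": 0,"rz": 0,"gripper": 0.5},{"dx": 48,"dy": -180,"dz": 175,"rx": 0,"ry": 0,"rz": 0,"gripper": 0.5},{"dx": 53,"dy": -201,"dz": 205,"rx": 0,"ry": 0,"rz": 0,"gripper": 0.5},{"dx": 53,"dy": -201,"dz": 230,"rx": 0,"ry": 0,"rz": 0,"gripper": 0.5}])

```text
t: 2.82
eef_pos: [0.4884, 0.391, 0.1462]
ee_rot: [3.141, 0.0, -0.01]
force: [0.4, -0.7, 0.9]
width: 0.0437
gripper_force: 0.0
```

```bash
python3 - <<'E'
from h import *
f=grab('wrist'); save(f,'w2',k=1.5); W=world(f)
roi=lambda c,r:(np.abs(W[...,0]-c[0])<r[0])&(np.abs(W[...,1]-c[1])<r[1])
for lo,hi in((.036,.0425),(.069,.08)):
    m=roi((.485,.391),(.045,.045))&(W[...,2]>lo)&(W[...,2]<hi); q=W[m]
    print(lo,m.sum(), cv2.minAreaRect((q[:,:2]*1000).astype(np.float32)) if len(q) else '', np.median(q,0) if len(q) else '')
E
python3 go.py 0.485 0.391 0.070 0
```

```text
0.036 3827 ((484.3334045410156, 391.8605041503906), (64.2452392578125, 64.6887435913086), 84.97203826904297) [0.49028208 0.39183244 0.0391901 ]
0.069 374 ((484.8020935058594, 392.04693603515625), (17.032567977905273, 17.51369285583496), 46.807777404785156) [0.485339   0.3917087  0.07397522]
t 2.8667 pos [0.4856 0.3873 0.1405] rot [ 3.134  0.007 -0.012] F [-2.3 -2.4 -6.8] w 0.04380220300430418 q [ 0.99  0.36 -0.24 -0.   -0.97  0.57]
d [-0.1 -4.2 70.5] r [ 0.007  0.007 -0.012]
```

View pics/w2.png

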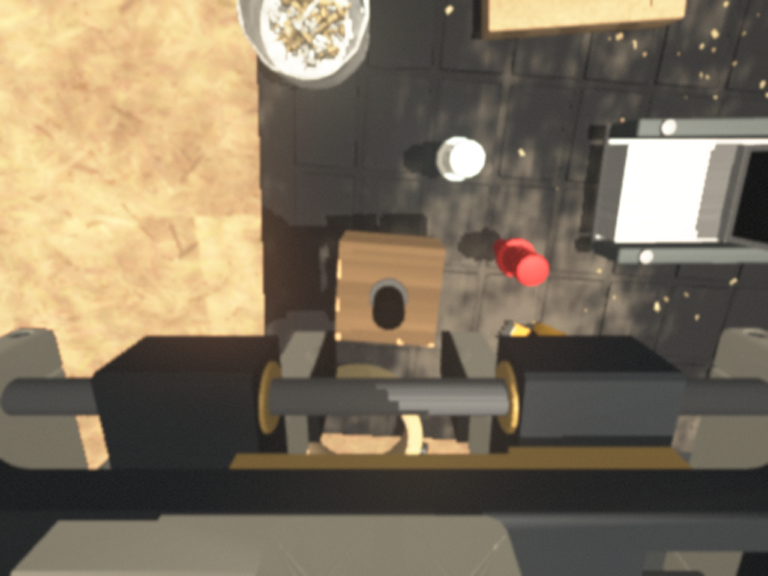

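The view shows the pin grip at (390,305), centred between the fingers (320–445), with both decoys clear. I'll descend partway and let it settle.

jog_arm(targets=[{"dx": 0,"dy": 0,"dz": 8,"rx": 0,"ry": 0,"rz": 0,"gripper": 0.5},{"dx": 0,"dy": 0,"dz": 20,"rx": 0,"ry": 0,"rz": 0,"gripper": 0.5},{"dx": 0,"dy": 0,"dz": 32,"rx": 0,"ry": 0,"rz": 0,"gripper": 0.5},{"dx": 0,"dy": 0,"dz": 42,"rx": 0,"ry": 0,"rz": 0,"gripper": 0.5},{"dx": 0,"dy": 0,"dz": 48,"rx": 0,"ry": 0,"rz": 0,"gripper": 0.5},{"dx": 0,"dy": 0,"dz": 50,"rx": 0,"ry": 0,"rz": 0,"gripper": 0.5},{"dx": 0,"dy": 0,"dz": 50,"rx": 0,"ry": 0,"rz": 0,"gripper": 0.5},{"dx": 0,"dy": 0,"dz": 50,"rx": 0,"ry": 0,"rz": 0,"gripper": 0.5}])

```text
t: 3.53
eef_pos: [0.4882, 0.3881, 0.1002]
ee_rot: [-3.141, -0.001, -0.012]
force: [0.3, 0.3, 0.1]
width: 0.0437
gripper_force: 0.0
```

```bash
python3 go.py 0.485 0.392 0.070 0
```

```text
t 3.5333 pos [0.4882 0.3881 0.1002] rot [-3.141e+00 -1.000e-03 -1.200e-02] F [0.3 0.3 0.1] w 0.04365714118919628 q [ 0.98  0.4  -0.29  0.   -0.88  0.57]
d [-3.3 -3.8 30.2] r [-0.001 -0.001 -0.012]
```

jog_arm(targets=[{"dx": -1,"dy": -1,"dz": 3,"rx": 0,"ry": 0,"rz": -0.01,"gripper": 0.5},{"dx": -3,"dy": -3,"dz": 9,"rx": 0,"ry": 0,"rz": -0.01,"gripper": 0.5},{"dx": -3.3,"dy": -3.8,"dz": 16,"rx": 0,"ry": 0,"rz": -0.01,"gripper": 0.5},{"dx": -3.3,"dy": -3.8,"dz": 22,"rx": 0,"ry": 0,"rz": -0.01,"gripper": 0.5},{"dx": -3.3,"dy": -3.8,"dz": 27,"rx": 0,"ry": 0,"rz": -0.01,"gripper": 0.5},{"dx": -3.3,"dy": -3.8,"dz": 30,"rx": 0,"ry": 0,"rz": -0.01,"gripper": 0.5},{"dx": -3.3,"dy": -3.8,"dz": 30,"rx": 0,"ry": 0,"rz": -0.01,"gripper": 0.5},{"dx": -3.3,"dy": -3.8,"dz": 30,"rx": 0,"ry": 0,"rz": -0.01,"gripper": 0.5}])

```text
t: 4.2
eef_pos: [0.4847, 0.3916, 0.0692]
ee_rot: [3.141, 0.0, -0.002]
force: [-0.1, 0.0, 0.5]
width: 0.0439
gripper_force: 0.0
```

jog_arm(force=40, targets=[{"dx": 0,"dy": 0,"dz": 0,"rx": 0,"ry": 0,"rz": 0,"gripper": 0.6},{"dx": 0,"dy": 0,"dz": 0,"rx": 0,"ry": 0,"rz": 0,"gripper": 0.7},{"dx": 0,"dy": 0,"dz": 0,"rx": 0,"ry": 0,"rz": 0,"gripper": 0.75},{"dx": 0,"dy": 0,"dz": 0,"rx": 0,"ry": 0,"rz": 0,"gripper": 0.8},{"dx": 0,"dy": 0,"dz": 0,"rx": 0,"ry": 0,"rz": 0,"gripper": 0.9},{"dx": 0,"dy": 0,"dz": 0,"rx": 0,"ry": 0,"rz": 0,"gripper": 1.0},{"dx": 0,"dy": 0,"dz": 0,"rx": 0,"ry": 0,"rz": 0,"gripper": 1.0},{"dx": 0,"dy": 0,"dz": 0,"rx": 0,"ry": 0,"rz": 0,"gripper": 1.0}])

```text
t: 4.87
eef_pos: [0.4847, 0.3917, 0.0698]
ee_rot: [3.142, -0.0, -0.002]
force: [-0.9, -0.7, 2.7]
width: 0.0171
gripper_force: 40.0
```

```bash
python3 go.py 0.485 0.392 0.125 0
```

```text
t 4.8667 pos [0.4847 0.3917 0.0698] rot [ 3.142e+00 -0.000e+00 -2.000e-03] F [-0.9 -0.7  2.7] w 0.017108642208559788 q [ 0.99  0.44 -0.32  0.   -0.82  0.58]
d [  0.3  -0.3 -55.2] r [ 0.    -0.    -0.002]
```

jog_arm(targets=[{"dx": 0,"dy": 0,"dz": -3,"rx": 0,"ry": 0,"rz": 0,"gripper": 1},{"dx": 0,"dy": 0,"dz": -10,"rx": 0,"ry": 0,"rz": 0,"gripper": 1},{"dx": 0,"dy": 0,"dz": -22,"rx": 0,"ry": 0,"rz": 0,"gripper": 1},{"dx": 0,"dy": 0,"dz": -38,"rx": 0,"ry": 0,"rz": 0,"gripper": 1},{"dx": 0,"dy": 0,"dz": -56,"rx": 0,"ry": 0,"rz": 0,"gripper": 1},{"dx": 0,"dy": 0,"dz": -75,"rx": 0,"ry": 0,"rz": 0,"gripper": 1},{"dx": 0,"dy": 0,"dz": -88,"rx": 0,"ry": 0,"rz": 0,"gripper": 1},{"dx": 0,"dy": 0,"dz": -96,"rx": 0,"ry": 0,"rz": 0,"gripper": 1}])

```text
t: 5.53
eef_pos: [0.4853, 0.3925, 0.1687]
ee_rot: [-3.139, -0.002, -0.001]
force: [-0.6, 0.5, -0.6]
width: 0.0169
gripper_force: 40.0
```

```bash
python3 go.py 0.5445 0.0966 0.165 0
```

```text
t 5.5333 pos [0.4853 0.3925 0.1687] rot [-3.139e+00 -2.000e-03 -1.000e-03] F [-0.6  0.5 -0.6] w 0.01694954828917213 q [ 0.99  0.33 -0.22  0.   -1.02  0.58]
d [ 59.6 295.9   3. ] r [-0.003 -0.002 -0.001]
```

jog_arm(targets=[{"dx": 2,"dy": 12,"dz": 0,"rx": 0,"ry": 0,"rz": 0,"gripper": 1},{"dx": 7,"dy": 35,"dz": 0,"rx": 0,"ry": 0,"rz": 0,"gripper": 1},{"dx": 13,"dy": 65,"dz": 0,"rx": 0,"ry": 0,"rz": 0,"gripper": 1},{"dx": 20,"dy": 95,"dz": 0,"rx": 0,"ry": 0,"rz": 0,"gripper": 1},{"dx": 26,"dy": 125,"dz": 0,"rx": 0,"ry": 0,"rz": 0,"gripper": 1},{"dx": 32,"dy": 148,"dz": 0,"rx": 0,"ry": 0,"rz": 0,"gripper": 1},{"dx": 36,"dy": 165,"dz": 0,"rx": 0,"ry": 0,"rz": 0,"gripper": 1},{"dx": 36,"dy": 170,"dz": 0,"rx": 0,"ry": 0,"rz": 0,"gripper": 1}])

```text
t: 6.2
eef_pos: [0.5202, 0.2186, 0.1652]
ee_rot: [3.141, 0.001, -0.004]
force: [-0.3, -0.1, -2.1]
width: 0.0172
gripper_force: 40.0
```

```bash
python3 go.py 0.5445 0.0966 0.165 0; python3 - <<'E'
from h import *
for n in('scene','wrist'):
    f=dict(np.load('/tmp/scene.npz')) if n=='scene' else grab('wrist'); W=world(f)
    m=(W[...,2]>.10)&(W[...,0]>.4)&(W[...,0]<.8)&(W[...,1]<.15)&(W[...,1]>-.3)&(W[...,2]<.5)
    q=W[m]
    if n=='wrist':
        q=q[(q[:,0]>.63)]
        m=(np.abs(W[...,0]-.544)<.035)&(np.abs(W[...,1]-.0966)<.045)&(W[...,2]>.0435)&(W[...,2]<.052)
        print('boss',m.sum(),cv2.minAreaRect((W[m][:,:2]*1000).astype(np.float32)) if m.any() else '')
    print(n,[(a,round(q[np.abs(q[:,0]-a)<.025][:,1].max(initial=-9),3)) for a in np.arange(.45,.8,.05)])
E
```

```text
t 6.2 pos [0.5202 0.2186 0.1652] rot [ 3.141e+00  1.000e-03 -4.000e-03] F [-0.3 -0.1 -2.1] w 0.017205618486333774 q [ 0.74  0.25 -0.35 -0.   -0.98  0.82]
d [ 24.8 121.9   0.3] r [ 0.001  0.001 -0.004]
scene [(np.float64(0.45), np.float64(-0.066)), (np.float64(0.5), np.float64(-0.063)), (np.float64(0.55), np.float64(-0.068)), (np.float64(0.6), np.float64(-0.068)), (np.float64(0.6499999999999999), np.float64(-0.023)), (np.float64(0.7), np.float64(0.009)), (np.float64(0.75), np.float64(0.149))]
boss 1181 ((544.0029907226562, 96.41545867919922), (35.52680969238281, 33.994388580322266), 89.53766632080078)
wrist [(np.float64(0.45), np.float64(-9.0)), (np.float64(0.5), np.float64(-9.0)), (np.float64(0.55), np.float64(-9.0)), (np.float64(0.6), np.float64(-9.0)), (np.float64(0.6499999999999999), np.float64(-9.0)), (np.float64(0.7), np.float64(-9.0)), (np.float64(0.75), np.float64(-9.0))]
```

jog_arm(targets=[{"dx": 3,"dy": 15,"dz": 0,"rx": 0,"ry": 0,"rz": 0,"gripper": 1},{"dx": 8,"dy": 40,"dz": 0,"rx": 0,"ry": 0,"rz": 0,"gripper": 1},{"dx": 14,"dy": 68,"dz": 0,"rx": 0,"ry": 0,"rz": 0,"gripper": 1},{"dx": 19,"dy": 94,"dz": 0,"rx": 0,"ry": 0,"rz": 0,"gripper": 1},{"dx": 23,"dy": 113,"dz": 0,"rx": 0,"ry": 0,"rz": 0,"gripper": 1},{"dx": 24.5,"dy": 121.5,"dz": 5,"rx": 0,"ry": 0,"rz": 0,"gripper": 1},{"dx": 24.5,"dy": 121.5,"dz": 10,"rx": 0,"ry": 0,"rz": 0,"gripper": 1},{"dx": 24.5,"dy": 121.5,"dz": 10,"rx": 0,"ry": 0,"rz": 0,"gripper": 1}])

```text
t: 6.92
eef_pos: [0.544, 0.1, 0.1542]
ee_rot: [3.141, 0.002, -0.003]
force: [1.1, 0.8, -1.1]
width: 0.0168
gripper_force: 40.0
```

jog_arm(targets=[{"dx": 0,"dy": 0,"dz": 3,"rx": 0,"ry": 0,"rz": 0,"gripper": 1},{"dx": 0,"dy": 0,"dz": 8,"rx": 0,"ry": 0,"rz": 0,"gripper": 1},{"dx": 0,"dy": 0,"dz": 14,"rx": 0,"ry": 0,"rz": 0,"gripper": 1},{"dx": 0,"dy": 0,"dz": 20,"rx": 0,"ry": 0,"rz": 0,"gripper": 1},{"dx": 0,"dy": 0,"dz": 20,"rx": 0,"ry": 0,"rz": 0,"gripper": 1},{"dx": 0,"dy": 0,"dz": 20,"rx": 0,"ry": 0,"rz": 0,"gripper": 1},{"dx": 0,"dy": 0,"dz": 20,"rx": 0,"ry": 0,"rz": 0,"gripper": 1},{"dx": 0,"dy": 0,"dz": 20,"rx": 0,"ry": 0,"rz": 0,"gripper": 1}])

```text
t: 7.58
eef_pos: [0.5449, 0.1003, 0.1358]
ee_rot: [-3.141, -0.0, -0.002]
force: [-0.4, 0.5, -1.0]
width: 0.0172
gripper_force: 40.0
```

```bash
python3 go.py 0.544 0.0965 0.119 0; python3 - <<'E'
from h import *
f=grab('wrist'); W=world(f); a=f['frame'][...,::-1][60:384,80:432]
s=grab('side'); b=s['frame'][...,::-1][150:240,240:340]
a=cv2.resize(a,(400,368)); b=cv2.resize(b,(400,360),interpolation=cv2.INTER_CUBIC)
cv2.imwrite('pics/w3.png',np.hstack([a[:360],b]))
m=(np.abs(W[...,0]-.544)<.028)&(np.abs(W[...,1]-.0966)<.028)&(W[...,2]>.0435)&(W[...,2]<.052)
print('boss',m.sum(),cv2.minAreaRect((W[m][:,:2]*1000).astype(np.float32)) if m.any() else '')
W=world(s); m=(np.abs(W[...,0]-.544)<.03)&(np.abs(W[...,1]-.0966)<.03)&(W[...,2]>.062)&(W[...,2]<.098)
q=W[m]; print('pin side',len(q),q.min(0),q.max(0))
print(arm.get_state()['eef_pos'])
E
```

```text
t 7.5833 pos [0.5449 0.1003 0.1358] rot [-3.141e+00 -0.000e+00 -2.000e-03] F [-0.4  0.5 -1. ] w 0.017150464588718432 q [ 0.54  0.26 -0.41  0.   -0.9   1.03]
d [-0.9  3.8 16.8] r [-0.    -0.    -0.002]
boss 1092 ((544.1837768554688, 96.29574584960938), (33.69552993774414, 33.902496337890625), 89.13135528564453)
pin side 53 [0.53840581 0.09962761 0.07292936] [0.54948009 0.10850982 0.09772011]
[0.54485001 0.10023688 0.13587567]
```

View pics/w3.png

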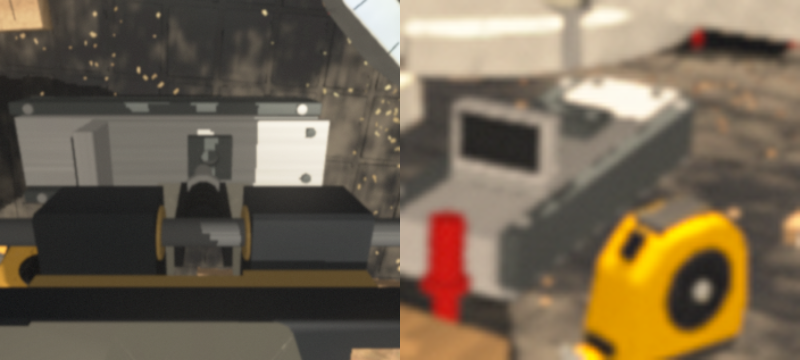

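The left half shows the boss at (210,155) with the gripped pin just in front of it at (205,190). The right half shows the shank at (572,40) hanging above the stop. Three views put the bush at (0.544, 0.0964). I'll align and lower to just above the rim.

jog_arm(targets=[{"dx": 0,"dy": 1,"dz": 1,"rx": 0,"ry": 0,"rz": 0,"gripper": 1},{"dx": -0.5,"dy": 3,"dz": 4,"rx": 0,"ry": 0,"rz": 0,"gripper": 1},{"dx": -0.8,"dy": 3.9,"dz": 9,"rx": 0,"ry": 0,"rz": 0,"gripper": 1},{"dx": -0.8,"dy": 3.9,"dz": 15,"rx": 0,"ry": 0,"rz": 0,"gripper": 1},{"dx": -0.8,"dy": 3.9,"dz": 20,"rx": 0,"ry": 0,"rz": 0,"gripper": 1},{"dx": -0.8,"dy": 3.9,"dz": 22,"rx": 0,"ry": 0,"rz": 0,"gripper": 1},{"dx": -0.8,"dy": 3.9,"dz": 22,"rx": 0,"ry": 0,"rz": 0,"gripper": 1},{"dx": -0.8,"dy": 3.9,"dz": 22,"rx": 0,"ry": 0,"rz": 0,"gripper": 1}])

```text
t: 8.35
eef_pos: [0.5439, 0.0963, 0.1133]
ee_rot: [3.141, 0.0, -0.002]
force: [1.1, -0.9, -1.6]
width: 0.0176
gripper_force: 40.0
```

```bash
python3 go.py 0.544 0.0964 0.107 0; python3 - <<'E'
from h import *
# side/scene: dark boss in same frames as pin shank -> relative offset
for n in('side','scene'):
    f=grab(n); W=world(f)
    m=(np.abs(W[...,0]-.544)<.035)&(np.abs(W[...,1]-.0966)<.035)
    b=W[m&(W[...,2]>.043)&(W[...,2]<.0485)]; p=W[m&(W[...,2]>.053)&(W[...,2]<.078)]
    for a in(b,p): print(n,len(a),a.min(0).round(4),a.max(0).round(4)) if len(a) else print(n,0)
E
```

```text
t 8.35 pos [0.5439 0.0963 0.1133] rot [ 3.141e+00  0.000e+00 -2.000e-03] F [ 1.1 -0.9 -1.6] w 0.017624964514446388 q [ 0.53  0.29 -0.44  0.   -0.85  1.04]
d [ 0.1 -0.1  6.3] r [ 0.     0.    -0.002]
side 78 [0.5273 0.0789 0.043 ] [0.5619 0.113  0.0474]
side 56 [0.5375 0.0924 0.053 ] [0.5509 0.1041 0.0779]
scene 63 [0.5255 0.0792 0.043 ] [0.5603 0.1164 0.0474]
scene 34 [0.5367 0.0957 0.0545] [0.5452 0.1047 0.077 ]
```

jog_arm(targets=[{"dx": 0,"dy": 0,"dz": 1,"rx": 0,"ry": 0,"rz": 0,"gripper": 1},{"dx": 0,"dy": 0,"dz": 2,"rx": 0,"ry": 0,"rz": 0,"gripper": 1},{"dx": 0,"dy": 0,"dz": 3,"rx": 0,"ry": 0,"rz": 0,"gripper": 1},{"dx": 0,"dy": 0,"dz": 4,"rx": 0,"ry": 0,"rz": 0,"gripper": 1},{"dx": 0,"dy": 0,"dz": 5,"rx": 0,"ry": 0,"rz": 0,"gripper": 1},{"dx": 0,"dy": 0,"dz": 5.5,"rx": 0,"ry": 0,"rz": 0,"gripper": 1},{"dx": 0,"dy": 0,"dz": 6,"rx": 0,"ry": 0,"rz": 0,"gripper": 1},{"dx": 0,"dy": 0,"dz": 6,"rx": 0,"ry": 0,"rz": 0,"gripper": 1}])

```text
t: 9.12
eef_pos: [0.5438, 0.0962, 0.1074]
ee_rot: [3.142, 0.0, -0.002]
force: [0.1, -0.7, -1.3]
width: 0.0168
gripper_force: 40.0
```

jog_arm(targets=[{"dx": 0,"dy": 0,"dz": 0.5,"rx": 0,"ry": 0,"rz": 0,"gripper": 1},{"dx": 0,"dy": 0,"dz": 1,"rx": 0,"ry": 0,"rz": 0,"gripper": 1},{"dx": 0,"dy": 0,"dz": 1.5,"rx": 0,"ry": 0,"rz": 0,"gripper": 1},{"dx": 0,"dy": 0,"dz": 2,"rx": 0,"ry": 0,"rz": 0,"gripper": 1},{"dx": 0,"dy": 0,"dz": 2.5,"rx": 0,"ry": 0,"rz": 0,"gripper": 1},{"dx": 0,"dy": 0,"dz": 3,"rx": 0,"ry": 0,"rz": 0,"gripper": 1},{"dx": 0,"dy": 0,"dz": 3.5,"rx": 0,"ry": 0,"rz": 0,"gripper": 1},{"dx": 0,"dy": 0,"dz": 3.5,"rx": 0,"ry": 0,"rz": 0,"gripper": 1}])

```text
t: 9.78
eef_pos: [0.5439, 0.0962, 0.104]
ee_rot: [3.141, 0.0, -0.002]
force: [0.5, -0.4, -1.2]
width: 0.0175
gripper_force: 40.0
```

No contact 5 mm below the rim, so the pin is in the bush. I'll continue to about 3 mm above the strip.

jog_arm(targets=[{"dx": 0,"dy": 0,"dz": 1,"rx": 0,"ry": 0,"rz": 0,"gripper": 1},{"dx": 0,"dy": 0,"dz": 2.5,"rx": 0,"ry": 0,"rz": 0,"gripper": 1},{"dx": 0,"dy": 0,"dz": 4,"rx": 0,"ry": 0,"rz": 0,"gripper": 1},{"dx": 0,"dy": 0,"dz": 5.5,"rx": 0,"ry": 0,"rz": 0,"gripper": 1},{"dx": 0,"dy": 0,"dz": 7,"rx": 0,"ry": 0,"rz": 0,"gripper": 1},{"dx": 0,"dy": 0,"dz": 8,"rx": 0,"ry": 0,"rz": 0,"gripper": 1},{"dx": 0,"dy": 0,"dz": 9,"rx": 0,"ry": 0,"rz": 0,"gripper": 1},{"dx": 0,"dy": 0,"dz": 9,"rx": 0,"ry": 0,"rz": 0,"gripper": 1}])

```text
t: 10.45
eef_pos: [0.5438, 0.0962, 0.0948]
ee_rot: [3.142, 0.0, -0.002]
force: [1.2, -1.7, -1.2]
width: 0.0175
gripper_force: 40.0
```

jog_arm(targets=[{"dx": 0,"dy": 0,"dz": 0.4,"rx": 0,"ry": 0,"rz": 0,"gripper": 1},{"dx": 0,"dy": 0,"dz": 0.8,"rx": 0,"ry": 0,"rz": 0,"gripper": 1},{"dx": 0,"dy": 0,"dz": 1.2,"rx": 0,"ry": 0,"rz": 0,"gripper": 1},{"dx": 0,"dy": 0,"dz": 1.6,"rx": 0,"ry": 0,"rz": 0,"gripper": 1},{"dx": 0,"dy": 0,"dz": 2,"rx": 0,"ry": 0,"rz": 0,"gripper": 1},{"dx": 0,"dy": 0,"dz": 2.4,"rx": 0,"ry": 0,"rz": 0,"gripper": 1},{"dx": 0,"dy": 0,"dz": 2.4,"rx": 0,"ry": 0,"rz": 0,"gripper": 1},{"dx": 0,"dy": 0,"dz": 2.4,"rx": 0,"ry": 0,"rz": 0,"gripper": 1}])

```text
t: 11.12
eef_pos: [0.5439, 0.0963, 0.0926]
ee_rot: [-3.142, 0.0, -0.002]
force: [0.8, -1.7, -0.5]
width: 0.017
gripper_force: 40.0
```

jog_arm(targets=[{"dx": 0,"dy": 0,"dz": 0.2,"rx": 0,"ry": 0,"rz": 0,"gripper": 1},{"dx": 0,"dy": 0,"dz": 0.4,"rx": 0,"ry": 0,"rz": 0,"gripper": 1},{"dx": 0,"dy": 0,"dz": 0.6,"rx": 0,"ry": 0,"rz": 0,"gripper": 1},{"dx": 0,"dy": 0,"dz": 0.8,"rx": 0,"ry": 0,"rz": 0,"gripper": 1},{"dx": 0,"dy": 0,"dz": 1.0,"rx": 0,"ry": 0,"rz": 0,"gripper": 1},{"dx": 0,"dy": 0,"dz": 1.2,"rx": 0,"ry": 0,"rz": 0,"gripper": 1},{"dx": 0,"dy": 0,"dz": 1.2,"rx": 0,"ry": 0,"rz": 0,"gripper": 1},{"dx": 0,"dy": 0,"dz": 1.2,"rx": 0,"ry": 0,"rz": 0,"gripper": 1}])

```text
t: 11.78
eef_pos: [0.544, 0.0963, 0.0917]
ee_rot: [-3.142, -0.0, -0.002]
force: [-0.1, -1.4, 3.2]
width: 0.0175
gripper_force: 40.0
```

jog_arm(targets=[{"dx": 0,"dy": 0,"dz": 0.1,"rx": 0,"ry": 0,"rz": 0,"gripper": 1},{"dx": 0,"dy": 0,"dz": 0.2,"rx": 0,"ry": 0,"rz": 0,"gripper": 1},{"dx": 0,"dy": 0,"dz": 0.3,"rx": 0,"ry": 0,"rz": 0,"gripper": 1},{"dx": 0,"dy": 0,"dz": 0.3,"rx": 0,"ry": 0,"rz": 0,"gripper": 1},{"dx": 0,"dy": 0,"dz": 0.3,"rx": 0,"ry": 0,"rz": 0,"gripper": 1},{"dx": 0,"dy": 0,"dz": 0.3,"rx": 0,"ry": 0,"rz": 0,"gripper": 1},{"dx": 0,"dy": 0,"dz": 0.3,"rx": 0,"ry": 0,"rz": 0,"gripper": 1},{"dx": 0,"dy": 0,"dz": 0.3,"rx": 0,"ry": 0,"rz": 0,"gripper": 1}])

```text
t: 12.45
eef_pos: [0.5441, 0.0963, 0.0917]
ee_rot: [-3.141, -0.001, -0.002]
force: [-1.2, -2.7, 6.5]
width: 0.0176
gripper_force: 40.0
```

Contact: the net press is about 7.5 N at roughly 11 N/mm stiffness. The hole is at least 13 mm away, so I'll slide a first stretch and watch the force.

jog_arm(targets=[{"dx": 0,"dy": -0.5,"dz": 0.1,"rx": 0,"ry": 0,"rz": 0,"gripper": 1},{"dx": 0,"dy": -1.2,"dz": 0.1,"rx": 0,"ry": 0,"rz": 0,"gripper": 1},{"dx": 0,"dy": -2.2,"dz": 0.1,"rx": 0,"ry": 0,"rz": 0,"gripper": 1},{"dx": 0,"dy": -3.2,"dz": 0.1,"rx": 0,"ry": 0,"rz": 0,"gripper": 1},{"dx": 0,"dy": -4.2,"dz": 0.1,"rx": 0,"ry": 0,"rz": 0,"gripper": 1},{"dx": 0,"dy": -5.2,"dz": 0.1,"rx": 0,"ry": 0,"rz": 0,"gripper": 1},{"dx": 0,"dy": -6,"dz": 0.1,"rx": 0,"ry": 0,"rz": 0,"gripper": 1},{"dx": 0,"dy": -6,"dz": 0.1,"rx": 0,"ry": 0,"rz": 0,"gripper": 1}])

```text
t: 13.12
eef_pos: [0.544, 0.1014, 0.0916]
ee_rot: [3.14, -0.0, -0.001]
force: [-0.4, -6.9, 7.7]
width: 0.0172
gripper_force: 40.1
```

jog_arm(targets=[{"dx": 0,"dy": -0.8,"dz": 0,"rx": 0,"ry": 0,"rz": 0,"gripper": 1},{"dx": 0,"dy": -1.6,"dz": 0,"rx": 0,"ry": 0,"rz": 0,"gripper": 1},{"dx": 0,"dy": -2.4,"dz": 0,"rx": 0,"ry": 0,"rz": 0,"gripper": 1},{"dx": 0,"dy": -3.2,"dz": 0,"rx": 0,"ry": 0,"rz": 0,"gripper": 1},{"dx": 0,"dy": -4,"dz": 0,"rx": 0,"ry": 0,"rz": 0,"gripper": 1},{"dx": 0,"dy": -4.8,"dz": 0,"rx": 0,"ry": 0,"rz": 0,"gripper": 1},{"dx": 0,"dy": -5.5,"dz": 0,"rx": 0,"ry": 0,"rz": 0,"gripper": 1},{"dx": 0,"dy": -6,"dz": 0,"rx": 0,"ry": 0,"rz": 0,"gripper": 1}])

```text
t: 13.78
eef_pos: [0.544, 0.1074, 0.0915]
ee_rot: [3.14, 0.0, -0.002]
force: [1.4, -7.7, 6.0]
width: 0.0172
gripper_force: 40.1
```

jog_arm(targets=[{"dx": 0,"dy": -0.3,"dz": 0,"rx": 0,"ry": 0,"rz": 0,"gripper": 1},{"dx": 0,"dy": -0.6,"dz": 0,"rx": 0,"ry": 0,"rz": 0,"gripper": 1},{"dx": 0,"dy": -0.9,"dz": 0,"rx": 0,"ry": 0,"rz": 0,"gripper": 1},{"dx": 0,"dy": -1.2,"dz": 0,"rx": 0,"ry": 0,"rz": 0,"gripper": 1},{"dx": 0,"dy": -1.5,"dz": 0,"rx": 0,"ry": 0,"rz": 0,"gripper": 1},{"dx": 0,"dy": -1.8,"dz": 0,"rx": 0,"ry": 0,"rz": 0,"gripper": 1},{"dx": 0,"dy": -2,"dz": 0,"rx": 0,"ry": 0,"rz": 0,"gripper": 1},{"dx": 0,"dy": -2,"dz": 0,"rx": 0,"ry": 0,"rz": 0,"gripper": 1}])

```text
t: 14.45
eef_pos: [0.5439, 0.1102, 0.0911]
ee_rot: [3.141, -0.0, -0.002]
force: [0.7, -3.7, 2.6]
width: 0.0169
gripper_force: 40.0
```

Fz fell to 2.6 and z dropped 0.5 mm, which fits the tip passing over the hole's mouth. I'll restore the press and slide in small steps.

jog_arm(targets=[{"dx": 0,"dy": -0.1,"dz": 0.1,"rx": 0,"ry": 0,"rz": 0,"gripper": 1},{"dx": 0,"dy": -0.2,"dz": 0.2,"rx": 0,"ry": 0,"rz": 0,"gripper": 1},{"dx": 0,"dy": -0.4,"dz": 0.3,"rx": 0,"ry": 0,"rz": 0,"gripper": 1},{"dx": 0,"dy": -0.6,"dz": 0.4,"rx": 0,"ry": 0,"rz": 0,"gripper": 1},{"dx": 0,"dy": -0.8,"dz": 0.4,"rx": 0,"ry": 0,"rz": 0,"gripper": 1},{"dx": 0,"dy": -1,"dz": 0.4,"rx": 0,"ry": 0,"rz": 0,"gripper": 1},{"dx": 0,"dy": -1,"dz": 0.4,"rx": 0,"ry": 0,"rz": 0,"gripper": 1},{"dx": 0,"dy": -1,"dz": 0.4,"rx": 0,"ry": 0,"rz": 0,"gripper": 1}])

```text
t: 15.12
eef_pos: [0.5439, 0.1113, 0.0906]
ee_rot: [-3.142, 0.0, -0.002]
force: [1.6, -3.5, 2.2]
width: 0.0173
gripper_force: 40.0
```

jog_arm(targets=[{"dx": 0,"dy": -0.1,"dz": 0.1,"rx": 0,"ry": 0,"rz": 0,"gripper": 1},{"dx": 0,"dy": -0.2,"dz": 0.2,"rx": 0,"ry": 0,"rz": 0,"gripper": 1},{"dx": 0,"dy": -0.4,"dz": 0.3,"rx": 0,"ry": 0,"rz": 0,"gripper": 1},{"dx": 0,"dy": -0.6,"dz": 0.4,"rx": 0,"ry": 0,"rz": 0,"gripper": 1},{"dx": 0,"dy": -0.8,"dz": 0.5,"rx": 0,"ry": 0,"rz": 0,"gripper": 1},{"dx": 0,"dy": -1,"dz": 0.6,"rx": 0,"ry": 0,"rz": 0,"gripper": 1},{"dx": 0,"dy": -1,"dz": 0.7,"rx": 0,"ry": 0,"rz": 0,"gripper": 1},{"dx": 0,"dy": -1,"dz": 0.7,"rx": 0,"ry": 0,"rz": 0,"gripper": 1}])

```text
t: 15.78
eef_pos: [0.5439, 0.1123, 0.0899]
ee_rot: [-3.142, 0.0, -0.002]
force: [1.3, -4.0, 3.2]
width: 0.0171
gripper_force: 40.0
```

jog_arm(targets=[{"dx": 0,"dy": -0.1,"dz": 0.2,"rx": 0,"ry": 0,"rz": 0,"gripper": 1},{"dx": 0,"dy": -0.2,"dz": 0.4,"rx": 0,"ry": 0,"rz": 0,"gripper": 1},{"dx": 0,"dy": -0.3,"dz": 0.6,"rx": 0,"ry": 0,"rz": 0,"gripper": 1},{"dx": 0,"dy": -0.4,"dz": 0.8,"rx": 0,"ry": 0,"rz": 0,"gripper": 1},{"dx": 0,"dy": -0.5,"dz": 1.0,"rx": 0,"ry": 0,"rz": 0,"gripper": 1},{"dx": 0,"dy": -0.6,"dz": 1.2,"rx": 0,"ry": 0,"rz": 0,"gripper": 1},{"dx": 0,"dy": -0.6,"dz": 1.2,"rx": 0,"ry": 0,"rz": 0,"gripper": 1},{"dx": 0,"dy": -0.6,"dz": 1.2,"rx": 0,"ry": 0,"rz": 0,"gripper": 1}])

```text
t: 16.45
eef_pos: [0.5439, 0.1129, 0.0887]
ee_rot: [-3.142, 0.0, -0.002]
force: [0.7, -4.7, 3.2]
width: 0.0169
gripper_force: 40.0
```

jog_arm(targets=[{"dx": 0,"dy": 0,"dz": 0.3,"rx": 0,"ry": 0,"rz": 0,"gripper": 1},{"dx": 0,"dy": 0,"dz": 0.6,"rx": 0,"ry": 0,"rz": 0,"gripper": 1},{"dx": 0,"dy": 0,"dz": 0.9,"rx": 0,"ry": 0,"rz": 0,"gripper": 1},{"dx": 0,"dy": 0,"dz": 1.2,"rx": 0,"ry": 0,"rz": 0,"gripper": 1},{"dx": 0,"dy": 0,"dz": 1.5,"rx": 0,"ry": 0,"rz": 0,"gripper": 1},{"dx": 0,"dy": 0,"dz": 1.8,"rx": 0,"ry": 0,"rz": 0,"gripper": 1},{"dx": 0,"dy": 0,"dz": 2,"rx": 0,"ry": 0,"rz": 0,"gripper": 1},{"dx": 0,"dy": 0,"dz": 2,"rx": 0,"ry": 0,"rz": 0,"gripper": 1}])

```text
t: 17.12
eef_pos: [0.5439, 0.1129, 0.0867]
ee_rot: [-3.142, 0.0, -0.002]
force: [0.1, -3.8, 2.3]
width: 0.0171
gripper_force: 40.0
```

The tip is about 5 mm deep under constant follower force. I'll push on, slowing before the flange seats (expected at TCP z ≈ 0.0766).

jog_arm(targets=[{"dx": 0,"dy": 0,"dz": 0.6,"rx": 0,"ry": 0,"rz": 0,"gripper": 1},{"dx": 0,"dy": 0,"dz": 1.4,"rx": 0,"ry": 0,"rz": 0,"gripper": 1},{"dx": 0,"dy": 0,"dz": 2.2,"rx": 0,"ry": 0,"rz": 0,"gripper": 1},{"dx": 0,"dy": 0,"dz": 3,"rx": 0,"ry": 0,"rz": 0,"gripper": 1},{"dx": 0,"dy": 0,"dz": 3.8,"rx": 0,"ry": 0,"rz": 0,"gripper": 1},{"dx": 0,"dy": 0,"dz": 4.5,"rx": 0,"ry": 0,"rz": 0,"gripper": 1},{"dx": 0,"dy": 0,"dz": 5,"rx": 0,"ry": 0,"rz": 0,"gripper": 1},{"dx": 0,"dy": 0,"dz": 5,"rx": 0,"ry": 0,"rz": 0,"gripper": 1}])

```text
t: 17.78
eef_pos: [0.5439, 0.1129, 0.0816]
ee_rot: [3.142, 0.0, -0.002]
force: [1.1, -4.1, 1.9]
width: 0.017
gripper_force: 40.0
```

jog_arm(targets=[{"dx": 0,"dy": 0,"dz": 0.4,"rx": 0,"ry": 0,"rz": 0,"gripper": 1},{"dx": 0,"dy": 0,"dz": 1,"rx": 0,"ry": 0,"rz": 0,"gripper": 1},{"dx": 0,"dy": 0,"dz": 1.6,"rx": 0,"ry": 0,"rz": 0,"gripper": 1},{"dx": 0,"dy": 0,"dz": 2.2,"rx": 0,"ry": 0,"rz": 0,"gripper": 1},{"dx": 0,"dy": 0,"dz": 2.8,"rx": 0,"ry": 0,"rz": 0,"gripper": 1},{"dx": 0,"dy": 0,"dz": 3.3,"rx": 0,"ry": 0,"rz": 0,"gripper": 1},{"dx": 0,"dy": 0,"dz": 3.5,"rx": 0,"ry": 0,"rz": 0,"gripper": 1},{"dx": 0,"dy": 0,"dz": 3.5,"rx": 0,"ry": 0,"rz": 0,"gripper": 1}])

```text
t: 18.45
eef_pos: [0.5439, 0.1129, 0.0782]
ee_rot: [-3.142, 0.0, -0.002]
force: [1.8, -3.0, 2.7]
width: 0.0172
gripper_force: 40.0
```

jog_arm(targets=[{"dx": 0,"dy": 0,"dz": 0.3,"rx": 0,"ry": 0,"rz": 0,"gripper": 1},{"dx": 0,"dy": 0,"dz": 0.6,"rx": 0,"ry": 0,"rz": 0,"gripper": 1},{"dx": 0,"dy": 0,"dz": 0.9,"rx": 0,"ry": 0,"rz": 0,"gripper": 1},{"dx": 0,"dy": 0,"dz": 1.2,"rx": 0,"ry": 0,"rz": 0,"gripper": 1},{"dx": 0,"dy": 0,"dz": 1.4,"rx": 0,"ry": 0,"rz": 0,"gripper": 1},{"dx": 0,"dy": 0,"dz": 1.6,"rx": 0,"ry": 0,"rz": 0,"gripper": 1},{"dx": 0,"dy": 0,"dz": 1.6,"rx": 0,"ry": 0,"rz": 0,"gripper": 1},{"dx": 0,"dy": 0,"dz": 1.6,"rx": 0,"ry": 0,"rz": 0,"gripper": 1}])

```text
t: 19.12
eef_pos: [0.5439, 0.1129, 0.0768]
ee_rot: [-3.142, -0.0, -0.002]
force: [0.1, -4.0, 4.5]
width: 0.017
gripper_force: 40.0
```

jog_arm(targets=[{"dx": 0,"dy": 0,"dz": 0.1,"rx": 0,"ry": 0,"rz": 0,"gripper": 1},{"dx": 0,"dy": 0,"dz": 0.2,"rx": 0,"ry": 0,"rz": 0,"gripper": 1},{"dx": 0,"dy": 0,"dz": 0.3,"rx": 0,"ry": 0,"rz": 0,"gripper": 1},{"dx": 0,"dy": 0,"dz": 0.4,"rx": 0,"ry": 0,"rz": 0,"gripper": 1},{"dx": 0,"dy": 0,"dz": 0.5,"rx": 0,"ry": 0,"rz": 0,"gripper": 1},{"dx": 0,"dy": 0,"dz": 0.6,"rx": 0,"ry": 0,"rz": 0,"gripper": 1},{"dx": 0,"dy": 0,"dz": 0.6,"rx": 0,"ry": 0,"rz": 0,"gripper": 1},{"dx": 0,"dy": 0,"dz": 0.6,"rx": 0,"ry": 0,"rz": 0,"gripper": 1}])

```text
t: 19.78
eef_pos: [0.544, 0.1128, 0.0767]
ee_rot: [3.142, -0.0, -0.002]
force: [-1.8, -2.4, 9.9]
width: 0.0174
gripper_force: 40.0
```

The flange seated at z 0.0767, as predicted, with force rising to 9.9 N. I'll relax, open and retreat.

jog_arm(targets=[{"dx": 0,"dy": 0,"dz": -0.3,"rx": 0,"ry": 0,"rz": 0,"gripper": 1},{"dx": 0,"dy": 0,"dz": -0.6,"rx": 0,"ry": 0,"rz": 0,"gripper": 0.85},{"dx": 0,"dy": 0,"dz": -0.6,"rx": 0,"ry": 0,"rz": 0,"gripper": 0.7},{"dx": 0,"dy": 0,"dz": -0.6,"rx": 0,"ry": 0,"rz": 0,"gripper": 0.6},{"dx": 0,"dy": 0,"dz": -0.6,"rx": 0,"ry": 0,"rz": 0,"gripper": 0.5},{"dx": 0,"dy": 0,"dz": -0.6,"rx": 0,"ry": 0,"rz": 0,"gripper": 0.5},{"dx": 0,"dy": 0,"dz": -0.6,"rx": 0,"ry": 0,"rz": 0,"gripper": 0.5},{"dx": 0,"dy": 0,"dz": -0.6,"rx": 0,"ry": 0,"rz": 0,"gripper": 0.5}])

```text
t: 20.45
eef_pos: [0.5438, 0.113, 0.0765]
ee_rot: [-3.142, 0.0, -0.002]
force: [-0.1, -1.1, -0.1]
width: 0.0431
gripper_force: 0.0
```

jog_arm(targets=[{"dx": 0,"dy": 0,"dz": -3,"rx": 0,"ry": 0,"rz": 0,"gripper": 0.5},{"dx": 0,"dy": 0,"dz": -10,"rx": 0,"ry": 0,"rz": 0,"gripper": 0.5},{"dx": 0,"dy": 0,"dz": -22,"rx": 0,"ry": 0,"rz": 0,"gripper": 0.5},{"dx": 0,"dy": 0,"dz": -40,"rx": 0,"ry": 0,"rz": 0,"gripper": 0.5},{"dx": 0,"dy": 0,"dz": -60,"rx": 0,"ry": 0,"rz": 0,"gripper": 0.5},{"dx": 0,"dy": 0,"dz": -75,"rx": 0,"ry": 0,"rz": 0,"gripper": 0.5},{"dx": 0,"dy": 0,"dz": -80,"rx": 0,"ry": 0,"rz": 0,"gripper": 0.5},{"dx": 0,"dy": 0,"dz": -80,"rx": 0,"ry": 0,"rz": 0,"gripper": 0.5}])

```text
t: 21.12
eef_pos: [0.5447, 0.1133, 0.1586]
ee_rot: [-3.14, -0.003, -0.002]
force: [-0.2, 0.4, -0.2]
width: 0.0439
gripper_force: 0.0
```

```bash
python3 - <<'E'
from h import *
f=grab('wrist'); s=grab('side'); W=world(f)
a=cv2.resize(f['frame'][...,::-1],(440,330)); b=cv2.resize(s['frame'][...,::-1][150:225,240:320],(352,330),interpolation=cv2.INTER_CUBIC)
cv2.imwrite('pics/w4.png',np.hstack([a,b]))
m=(np.abs(W[...,0]-.544)<.02)&(np.abs(W[...,1]-.1129)<.02)
for lo,hi in((.043,.0485),(.049,.055),(.075,.09)):
    q=W[m&(W[...,2]>lo)&(W[...,2]<hi)]; print(lo,len(q),np.median(q,0).round(4) if len(q) else '')
print(arm.get_state()['width'],arm.get_state()['t'])
E
```

```text
0.043 666 [0.5526 0.1112 0.0462]
0.049 160 [0.5508 0.1141 0.0511]
0.075 376 [0.545  0.1141 0.0811]
0.0441029002747978 21.2167
```

View pics/w4.png

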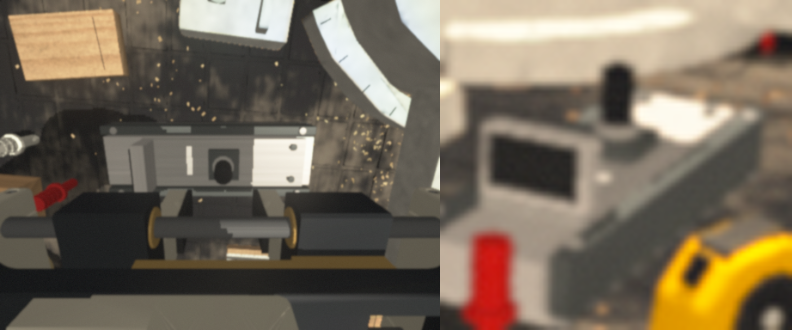

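The picture shows the pin upright in the boss, at left (222,168) and right (618,100), with the gripper clear. The flange top reads 4.9 mm above the boss and the grip top is at 0.081, so the pin is fully home.

```bash
python3 -c "
from station import arm
print(arm.job_done())"
```

```text
the job is handed in; nothing more can be done
None
```

The pin is through the bush and fully home in the hidden hole with its flange flat on the bush. I released it and handed the job in at about 21 s; no verdict was returned.

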